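# Stack two closed sample trays on the dock, the heavier one below

## Robot

A 7-joint arm with a two-finger parallel gripper is mounted at the origin on a cart in front of the work surface, level with it; the furniture and walls round the work are solid. World frame = base frame: x ahead of the robot, y to its left, z up, the work surface at z = 0. Lengths are in m, angles in degrees, forces in N, time in s.
With the tool pointing down it reaches from about 0.425 to 0.825 m from the base axis. Payload 3.6 kg.
Tool frame: the origin (TCP) lies between the finger pads; the fingertips stand 22 mm ahead of it and the grasp point (between the pads) lies 3 mm ahead of it (arm.tip_extent is the distance from the TCP to the fingertips, in m); z points along the fingers, y is the direction in which the jaws open and shut (so a half turn about z gives the same grasp; the last joint's range is limited). The gripper opens to 85 mm and grips with 20 to 120 N. Pads are 22 mm wide; open, the fingers measure 114 mm over their backs; the gripper's body (76 mm by 85 mm) begins 54 mm behind the grasp point. The pads swing forward as they close: fully open they stand 13 mm farther back than shut.
Start: joints at [71.476, 35.231, -0.722, 81.555, 0.464, 63.22, -2.315], TCP at [0.19, -0.622, 0.253] pointing down, gripper open.
Joint ranges: [-178.69, 178.69], [-17.37, 117.87], [-77.05, 75.6], [15.02, 138.74], [-78.02, 258.01], [0.78, 113.62], [-162.83, 162.83]. Speed limits (degrees/s): [159.86, 159.86, 180, 180, 180, 180, 180].

## Interface

Orientations are given as a 3x3 rotation matrix whose columns are the frame's x, y, z axes.
In Python, from workcell import arm gives the robot as it stands.
- The arm moves only by the tool servo_tool, never from a script. Its argument "increments" is a list that holds one entry, the list of rows, each a list of 5 numbers: the gripper command: -1 is fully open, 1 is shut, values between are in proportion, then the shift along the tool's x, y, z in mm, then the turn about the tool's z in rad. A call has 1 to 12 rows; each row shifts and turns the commanded pose from where the row before left it, along the tool's axes as they then stand; what a row does not reach is not made up. A row lasts 1/8 s, in which the tool goes at most 62.5 mm and 10.7 degrees, less where a joint would pass 70% of its speed; a pose out of reach is approached as far as the arm can. A call is refused whole if a number of a shift passes 62.5 or a number of a turn 0.188, either way. A call with a gripper value outside its range is refused whole. The fingers move at their own pace and stop on an object; the grip force is fixed at half the most. Time passes only in rows, so rows that do not move let the fingers close. It gives the time, the measured TCP pose, the force and the opening at its end, in the units of the state.
- arm.state(): the state, without advancing time (a new reading comes with each control period).
- arm.snapshot(name): name is "scene" or "top" or "wrist"; returns the picture (420x560x3 uint8, blue, green, red); there is no depth.
- arm.camera_model(name): a dict with "intrinsics" (3x3 intrinsics, pixels), "dist" ([k1, k2, p1, p2, k3] as OpenCV has them; the pictures are not rectified), "world_to_cam" (4x4, takes a point from world to camera coordinates). Camera axes: x right, y up, looking along -z (the intrinsics and any distortion apply to the point x, -y, -z); pixel columns grow to the right and rows downward; lengths in m; the calibration is good to about 2 mm. A picture is of the moment at which its call begins: read the wrist's pose just before it. camera_model takes no time and is no camera call; for the wrist camera it gives the pose at the moment of the call.
- arm.finish_job(): hands the job in, once; it reports no verdict.
Trained networks look in the newest picture that a camera, given by its name, has taken for a name from the list of things; names that differ only in an ending like _2 or _b are one class to them, and where a whole thing is asked for, a point or a joint stands for the part that bears it (a point fixed in the world has none). Each returns a list of dicts, best first, with "conf" (0 to 1); they miss things now and then, are a little off and sometimes report something else, mostly with a low value. They report only what shows in the picture. A call takes as long as a camera call.
- arm.search_frame(camera, thing): "box" ([left, top, right, bottom] in pixels, round what is visible of it).
The state is a dict: "time": time; "joints": joint angles; "dq": joint speeds; "tau": joint torques, N m; "ee_pos": TCP position; "tool_rot": TCP orientation; "wrist_force": force on the tool from outside, world axes, zero at the start; "ft_torque": the same for the moment, N m; "grip_width": finger opening in m.
Only numpy, scipy, OpenCV 4.12 (cv2) and the standard library are available. Lean on these libraries where they do the work, as an engineer would, in place of code of your own. Each camera call takes 0.05 s, during which the arm holds its last target.

## Task

Stack the two closed sample trays on the orange dock, with the heavier tray at the bottom and the lighter one on top; they look alike, so lift them to feel which is which. Each tray must sit flush, with all four corner pins down in the sockets of what is below it. Lower the trays rather than dropping them, keep them level, and leave the timer, petri dish, bottle and tape roll where they are.

Things in the scene. Friction and masses are not known exactly. Their poses are not given: they have to be found in the camera images.
- dock_top (a point): Orange stacking dock fixed to the bench: block 120 (x) x 60 (y) mm on a dark steel foot plate 150x76x6 mm. Point: centre of its flat top face, 22 mm above the bench; z up. Four square sockets 12 mm wide, 12 deep at x +-48, y +-19 take a tray's pins; a seated tray's underside lies flat on the top face.
- tray_a_mid (a point): Closed grey tray with blue lid, 120 (x) x 60 (y) x 42 mm, on 4 corner pins 10 mm long (52 mm high in all). Point: centre of the box, 21 mm above its underside, 31 above the pin tips; z up. Pins 9 mm thick, tips tapered to 5, at x +-48, y +-19; above them in the flat lid square sockets 12 mm wide, 12 deep. Grip across the flat 60 mm sides at mid-length. Fits also turned half a turn.
- tray_b_mid (a point): Second tray, exactly like the other in looks, size, point and axes. One of the two trays is full, about 0.65 kg, the other nearly empty, about 0.22 kg (each up to 15 percent more or less); which is which can only be felt by lifting. The lids are fixed on.
- timer: Bystander, loose, to be left alone: white laboratory timer with coloured keys, 56x66x18 mm, lying flat. Origin at the centre of its underside.
- petri: Bystander, loose, to be left alone: round petri dish, pink inside, 62 mm across, 15 mm high. Origin at the centre of its underside.
- stain_bottle: Bystander, loose, to be left alone: small white bottle with a red cap, 37 mm across, 82 mm high, standing. Origin at the centre of its underside.
- tape_roll: Bystander, loose, to be left alone: green roll of tape lying flat, 73 mm across, 19 mm high. Origin at the centre of its underside.

How it is judged:
By the outcome, as a careful person would: the job done as asked, in the order asked, and still so for the second after the job is handed in, with the robot touching nothing.
It also fails if it takes over 72 s, if anything falls off the work surface, if the arm or the gripper's body presses on something with over 40 N, if the wrist force passes 120 N, or if a joint passes its speed limit or range.

## Working session

There is one attempt and no reset: what is moved stays moved. The work goes in short steps, Python scripts to look and compute and a tool call to move; the robot and the scene stay as the last step left them, time stands still between calls to the robot, and variables do not carry over. Pictures are saved under pics/ and viewed, and the job is handed in when it is done.

Besides the shell and the picture viewer there is one more tool, called by a JSON object that holds its "op" and its "data". servo_tool: Moves the arm, as the interface text tells. Its arguments: {"type":"object","properties":{"increments":{"type":"array","items":{"type":"array","items":{"type":"array","items":{"type":"number"}}}}},"required":["increments"]}

```bash
ls; mkdir -p pics; python3 - <<'E'
from workcell import arm
import cv2
print(arm.state()); print(arm.tip_extent)
for n in ["scene","top","wrist"]:
    im=arm.snapshot(n); cv2.imwrite(f"pics/{n}0.png",im)
    m=arm.camera_model(n); print(n,m)
    for t in ["dock_top","tray_a_mid","timer","petri","stain_bottle","tape_roll"]:
        print(t,[(d['conf'],[round(x) for x in d['box']]) for d in arm.search_frame(n,t)])
E
```

```text
pics
{'time': 0.0, 'joints': array([71.47589884, 35.29041253, -0.72097912, 81.64058931,  0.46380933,
       63.21946386, -2.31487679]), 'dq': array([ 0.06069652,  0.00410448, -0.01230513, -0.0367891 , -0.02742764,
        0.08629955, -0.04164431]), 'tau': array([ 1.84679084e-04, -4.69218814e+01,  2.58924309e-01, -1.71037173e+01,
        9.94059141e-03,  9.65279352e-03,  4.98016817e-06]), 'ee_pos': array([ 0.18989268, -0.62090826,  0.25212923]), 'tool_rot': array([[ 9.56265045e-01,  2.92500462e-01, -8.02788572e-04],
       [ 2.92501559e-01, -9.56261914e-01,  2.44760346e-03],
       [-5.17509920e-05, -2.57537454e-03, -9.99996682e-01]]), 'wrist_force': array([ 0.34291253, -0.68202873, -0.00491724]), 'ft_torque': array([ 0.01364449, -0.01362214,  0.0132765 ]), 'grip_width': 0.08549554048728124}
0.022
scene {'intrinsics': array([[503.28117326,   0.        , 280.10411608],
       [  0.        , 503.28117326, 215.57263683],
       [  0.        ,   0.        ,   1.        ]]), 'dist': array([0.01676232, 0.        , 0.        , 0.        , 0.        ]), 'world_to_cam': array([[-0.82597553, -0
[... 1244 characters left out ...]
378, 198])]
wrist {'intrinsics': array([[312.84659701,   0.        , 274.5547505 ],
       [  0.        , 312.84659701, 206.80255103],
       [  0.        ,   0.        ,   1.        ]]), 'dist': array([-0.05789533,  0.        ,  0.        ,  0.        ,  0.        ]), 'world_to_cam': array([[ 2.92878822e-01, -9.56149506e-01, -3.41951500e-04,
        -6.51055861e-01],
       [ 9.20180582e-01,  2.81958290e-01, -2.71601214e-01,
         3.61053174e-02],
       [ 2.59787783e-01,  7.92315865e-02,  9.62409821e-01,
        -3.78838547e-01],
       [ 0.00000000e+00,  0.00000000e+00,  0.00000000e+00,
         1.00000000e+00]])}
dock_top []
tray_a_mid []
timer []
petri []
stain_bottle []
tape_roll []
```

```bash
python3 - <<'E'
import cv2
a=cv2.imread("pics/scene0.png")[150:320,150:400]; cv2.imwrite("pics/sc.png",cv2.resize(a,None,fx=3.2,fy=3.2,interpolation=2)[:600,:800])
a=cv2.imread("pics/top0.png")[140:290,160:400]; cv2.imwrite("pics/tc.png",cv2.resize(a,None,fx=3.3,fy=3.3,interpolation=2)[:600,:800])
E
```

```text
(no output)
```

View pics/scene0.png

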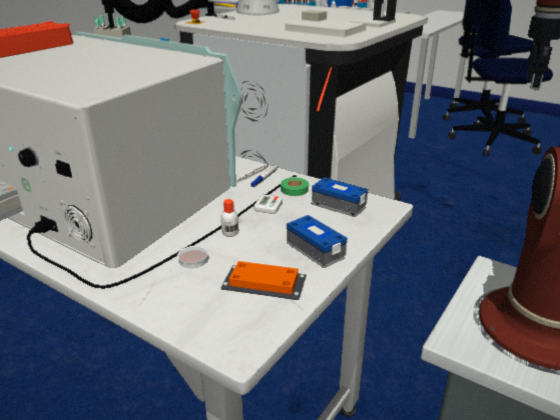

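View pics/sc.png

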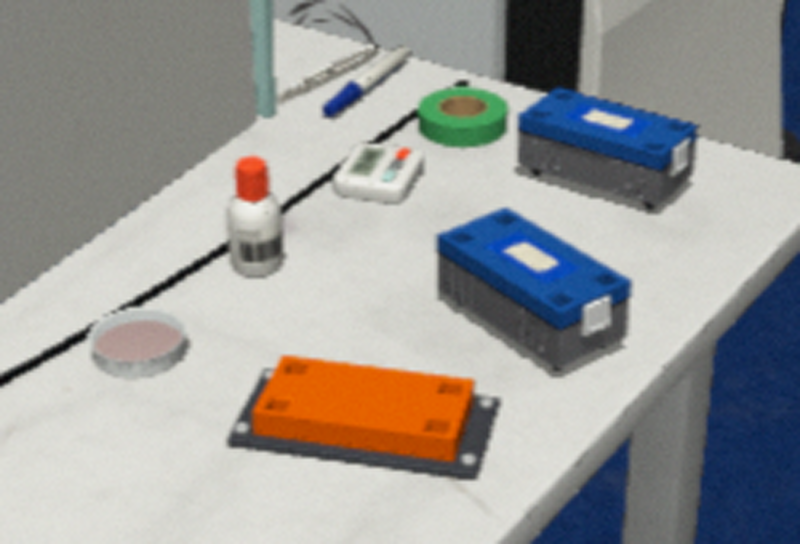

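View pics/top0.png

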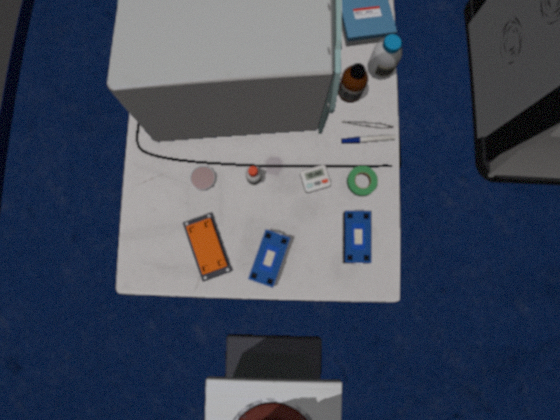

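View pics/tc.png

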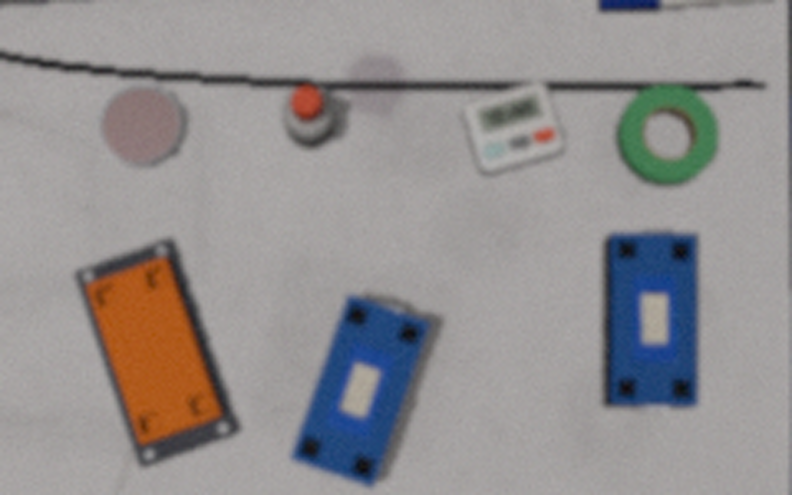

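```bash
cat > h.py <<'E'
import numpy as np, cv2
from workcell import arm
def proj(m,P):
    P=np.atleast_2d(P); W=m['world_to_cam']; c=P@W[:3,:3].T+W[:3,3]
    c=c*[1,-1,-1]
    return cv2.projectPoints(c.reshape(-1,1,3),np.zeros(3),np.zeros(3),m['intrinsics'],m['dist'])[0].reshape(-1,2)
def back(m,uv,z):
    uv=np.asarray(uv,float).reshape(-1,1,2)
    n=cv2.undistortPoints(uv,m['intrinsics'],m['dist']).reshape(-1,2)
    d=np.c_[n[:,0],-n[:,1],-np.ones(len(n))]
    W=m['world_to_cam'];R=W[:3,:3];o=-R.T@W[:3,3]; D=d@R
    return o+D*((z-o[2])/D[:,2])[:,None]
def cam_o(m):
    W=m['world_to_cam']; return -W[:3,:3].T@W[:3,3]
def masks(im):
    h=cv2.cvtColor(im,cv2.COLOR_BGR2HSV)
    blue=cv2.inRange(h,(100,150,60),(125,255,255)); org=cv2.inRange(h,(5,170,100),(18,255,255))
    return blue,org
def blobs(mask,amin=300):
    cs,_=cv2.findContours(mask,cv2.RETR_EXTERNAL,cv2.CHAIN_APPROX_NONE)
    return sorted([c for c in cs if cv2.contourArea(c)>amin],key=cv2.contourArea,reverse=True)
E
python3 - <<'E'
from h import *
m=arm.camera_model("top"); im=cv2.imread("pics/top0.png")
b,o=masks(im)
for nm,mk,z in(("blue",b,.052),("org",o,.022)):
    for c in blobs(mk):
        P=back(m,c.reshape(-1,2),z)[:,:2]
        r=cv2.minAreaRect((P*1000).astype(np.float32)); print(nm,cv2.contourArea(c),r)
for t,uv,z in (("petri",(203,178),.0),("bottle",(254,176),.04),("timer",(315,179),.01),("tape",(362,181),.01)): print(t,back(m,uv,z))
w=arm.camera_model("wrist"); s=arm.state(); print(cam_o(w)-s['ee_pos'], s['tool_rot'].T@(cam_o(w)-s['ee_pos']), w['world_to_cam'][:3,:3]@s['tool_rot'])
E
```

```text
blue 118404.0 ((574.7982788085938, -11.20477294921875), (1078.463134765625, 1375.245361328125), 1.1925252676010132)
blue 1174.5 ((489.2405700683594, -181.35403442382812), (113.40502166748047, 55.87444305419922), 0.48427969217300415)
blue 1142.0 ((435.29925537109375, 17.96673583984375), (54.434242248535156, 114.26658630371094), 72.30215454101562)
org 1258.5 ((460.3673400878906, 166.15951538085938), (120.497802734375, 61.09425735473633), 21.93854331970215)
petri [[0.62573673 0.18535559 0.        ]]
bottle [[0.62516953 0.05930646 0.04      ]]
timer [[ 0.62895831 -0.08622445  0.01      ]]
tape [[ 0.62781917 -0.20053767  0.01      ]]
[0.06574852 0.01887782 0.12084971] [ 0.06840398  0.00117789 -0.12084453] [[ 3.81550978e-04  9.99999862e-01  3.61699994e-04]
 [ 9.62388814e-01 -4.65465468e-04  2.71675457e-01]
 [ 2.71675588e-01  2.44437992e-04 -9.62388859e-01]]
```

{"op": "servo_tool", "data": {"increments": [[[-1,0,0,0,0.144],[-1,0,0,0,0.144],[-1,30,-43.6,6,0],[-1,30,-43.6,6,0],[-1,30,-43.6,6,0],[-1,30,-43.6,6,0],[-1,30,-43.6,6,0],[-1,30,-43.6,6,0],[-1,30,-43.6,6,0],[-1,30,-43.6,6,0],[-1,30,-43.6,6,0],[-1,30,-43.6,6,0]]]}}

```text
time: 2.55
ee_pos: [0.4874, -0.1816, 0.1935]
tool_rot: [[1.0, 0.009, 0.001], [0.009, -1.0, -0.0], [0.001, 0.0, -1.0]]
wrist_force: [0.7, -0.7, -0.9]
grip_width: 0.0851
```

```bash
python3 - <<'E'
from h import *
s=arm.state(); m=arm.camera_model("wrist"); im=arm.snapshot("wrist"); cv2.imwrite("pics/w1.png",im)
import pickle; pickle.dump((s,m),open("w1.pkl","wb"))
print(s['ee_pos'],[ (d['conf'],d['box']) for d in arm.search_frame("wrist","tray_a_mid")])
b,o=masks(im)
for c in blobs(b): print(cv2.boundingRect(c))
E
```

```text
[ 0.48739012 -0.18159567  0.19348808] [(0.96, [237.0, 124.3, 313.3, 265.9])]
(378, 0, 182, 358)
(241, 129, 71, 134)
(26, 186, 75, 132)
(253, 307, 130, 55)
(427, 372, 60, 48)
(0, 307, 45, 41)
(70, 372, 38, 36)
```

View pics/w1.png

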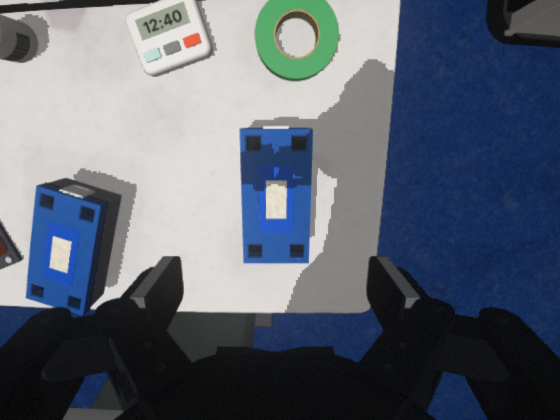

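```bash
cat >> h.py <<'E'
from scipy.optimize import least_squares
def sockets(im,box,thr=60):
    l,t,r,b=box; g=im[t:b,l:r].max(axis=2)  # dark
    mk=(g<thr).astype(np.uint8)
    n,lab,st,ce=cv2.connectedComponentsWithStats(mk)
    return [(tuple(np.round(ce[i]+[l,t],1)),st[i,2:].tolist()) for i in range(1,n) if st[i,4]>25]
def fit(views,z=None,x0=None):
    """views: list of (model, uv Nx2, local Nx2). fits x,y,z,yaw"""
    def res(p):
        c,s_=np.cos(p[3]),np.sin(p[3]); o=[]
        for m,uv,L in views:
            L=np.asarray(L); P=np.c_[p[0]+c*L[:,0]-s_*L[:,1],p[1]+s_*L[:,0]+c*L[:,1],np.full(len(L),p[2])]
            o.append((proj(m,P)-uv).ravel())
        o=np.concatenate(o)
        return np.r_[o,(p[2]-z)*1e5] if z is not None else o
    r=least_squares(res,x0); return r.x,np.abs(r.fun).max()
E
python3 - <<'E'
from h import *
im=cv2.imread("pics/w1.png")
for s in sockets(im,(243,131,311,262),50): print(s)
cv2.imwrite("pics/w1c.png",cv2.resize(im[115:275,225:330],None,fx=3.7,fy=3.7,interpolation=cv2.INTER_NEAREST))
cv2.imwrite("pics/w1d.png",cv2.resize(im[170:325,15:130],None,fx=3.7,fy=3.7,interpolation=cv2.INTER_NEAREST))
E
```

```text
((np.float64(255.9), np.float64(145.2)), [9, 11, 46])
((np.float64(298.2), np.float64(142.9)), [13, 13, 146])
((np.float64(296.1), np.float64(248.5)), [11, 6, 65])
```

View pics/w1c.png

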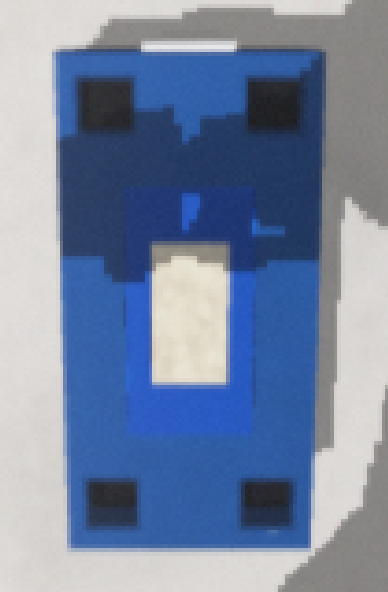

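View pics/w1d.png

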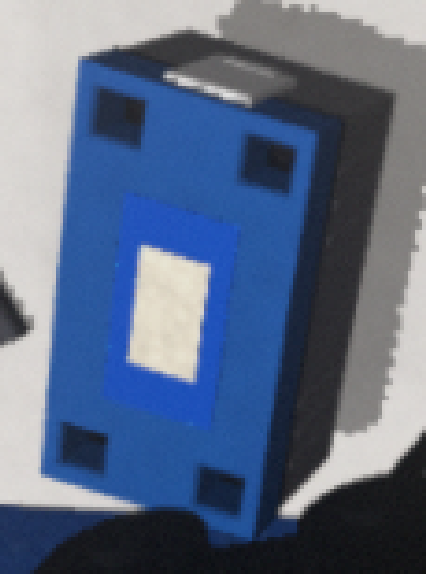

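```bash
cat >> h.py <<'E'
LC=np.array([[60,30],[60,-30],[-60,30],[-60,-30]])/1000
LS=np.array([[48,19],[48,-19],[-48,19],[-48,-19]])/1000
L8=np.r_[LC,LS]
E
python3 - <<'E'
from h import *
import pickle
s,m=pickle.load(open("w1.pkl","rb")); tm=arm.camera_model("top")
q1=np.array([(57,52),(324,52),(68,548),(312,548),(106,105),(274,105),(112,503),(267,503)])/3.7-.5+[225,115]
q2=np.array([(80,58),(322,132),(40,473),(250,541),(118,118),(268,163),(83,448),(219,490)])/3.7-.5+[15,170]
# top crop: scale 3.3 offset (160,140); sockets
t1=np.array([(627,249),(682,251),(627,388),(681,388)])/3.3-.5+[160,140]
t2=np.array([(357,315),(409,333),(310,448),(363,466)])/3.3-.5+[160,140]
for q,t,x0 in((q1,t1,[.489,-.181,.05,0]),(q2,t2,[.435,.018,.05,-.3])):
    f=lambda *a,**k:(lambda r:print(np.round(r[0][:3]*1000,1),np.degrees(r[0][3]).round(2),'res',r[1].round(2)))(fit(*a,**k))
    f([(m,q,L8)],x0=x0); f([(m,q,L8)],z=.052,x0=x0); f([(tm,t,LS)],z=.052,x0=x0); f([(m,q,L8),(tm,t,LS)],x0=x0)
E
```

```text
[ 488.8 -184.    51.5] 0.52 res 0.61
[ 488.9 -184.    52. ] 0.52 res 0.69
[ 489.9 -182.9   52. ] 0.19 res 0.18
[ 488.9 -183.9   51.7] 0.5 res 0.69
[434.3  17.8  52.3] -17.8 res 0.64
[434.2  18.   52. ] -17.8 res 0.68
[435.2  19.3  52. ] -17.54 res 0.12
[434.1  18.3  51.7] -17.78 res 0.84
```

{"op": "servo_tool", "data": {"increments": [[[-1,1.5,2.4,35,0],[-1,0,0,45,0],[-1,0,0,45,0],[-1,0,0,25,0],[-1,0,0,10,0],[-1,0,0,0,0],[1,0,0,0,0],[1,0,0,0,0],[1,0,0,0,0],[1,0,0,0,0],[1,0,0,0,0],[1,0,0,0,0]]]}}

```text
time: 4.15
ee_pos: [0.4888, -0.1855, 0.0347]
tool_rot: [[1.0, 0.009, 0.003], [0.009, -1.0, -0.001], [0.003, 0.001, -1.0]]
wrist_force: [-0.1, 0.9, 7.0]
grip_width: 0.059
```

{"op": "servo_tool", "data": {"increments": [[[1,0,0,-5,0],[1,0,0,-10,0],[1,0,0,-25,0],[1,0,0,-25,0],[1,0,0,-10,0],[1,0,0,0,0],[1,0,0,0,0],[1,0,0,0,0]]]}}

```text
time: 5.15
ee_pos: [0.4872, -0.1851, 0.1074]
tool_rot: [[1.0, 0.009, -0.002], [0.009, -1.0, 0.001], [-0.002, -0.001, -1.0]]
wrist_force: [-0.2, -0.2, -1.4]
grip_width: 0.0592
```

```bash
python3 - <<'E'
from h import *
s=arm.state(); print(s['ee_pos'],s['wrist_force'],s['ft_torque'],s['grip_width'],s['tau'])
im=arm.snapshot("scene"); cv2.imwrite("pics/s2.png",cv2.resize(im[120:300,200:440],None,fx=3.3,fy=3.3))
s=arm.state(); print(s['wrist_force'])
E
```

```text
[ 0.48718245 -0.18508968  0.10743316] [-0.17501397 -0.24365432 -1.37565663] [-0.04920856  0.03344892  0.00455221] 0.059241318376146046 [ 1.34315491e-03 -4.14690471e+01  6.37889095e-01 -1.08085397e+01
  6.23150278e-03  6.24274981e-03  9.28067180e-06]
[-0.23419614  0.04892682 -2.60288189]
```

View pics/s2.png

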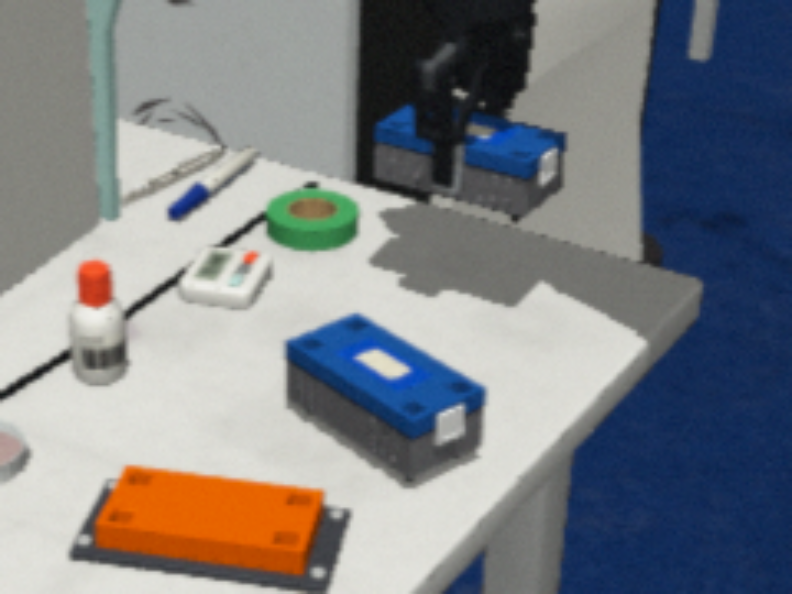

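{"op": "servo_tool", "data": {"increments": [[[1,0,0,0,0],[1,0,0,0,0]]]}}

```text
time: 5.45
ee_pos: [0.4877, -0.1853, 0.1081]
tool_rot: [[1.0, 0.009, -0.0], [0.009, -1.0, 0.0], [-0.0, -0.0, -1.0]]
wrist_force: [0.7, -0.3, -2.3]
grip_width: 0.0593
```

{"op": "servo_tool", "data": {"increments": [[[1,0,0,0,0]]]}}

```text
time: 5.58
ee_pos: [0.4878, -0.1853, 0.1083]
tool_rot: [[1.0, 0.009, -0.0], [0.009, -1.0, 0.0], [-0.0, -0.0, -1.0]]
wrist_force: [-0.4, -0.1, -1.2]
grip_width: 0.0596
```

{"op": "servo_tool", "data": {"increments": [[[1,0,0,20,0],[1,0,0,20,0],[1,0,0,20,0],[1,0,0,7,0],[1,0,0,3,0],[1,0,0,2,0],[1,0,0,0,0],[1,0,0,0,0]]]}}

```text
time: 6.58
ee_pos: [0.488, -0.1854, 0.0368]
tool_rot: [[1.0, 0.009, 0.001], [0.009, -1.0, -0.0], [0.001, 0.0, -1.0]]
wrist_force: [-0.1, 1.0, -2.1]
grip_width: 0.0591
```

{"op": "servo_tool", "data": {"increments": [[[1,0,0,1,0],[1,0,0,1,0],[1,0,0,0,0]]]}}

```text
time: 6.95
ee_pos: [0.4878, -0.1853, 0.0348]
tool_rot: [[1.0, 0.009, 0.0], [0.009, -1.0, -0.0], [0.0, 0.0, -1.0]]
wrist_force: [-1.6, 0.5, 3.7]
grip_width: 0.0591
```

{"op": "servo_tool", "data": {"increments": [[[-1,0,0,0,0],[-1,0,0,0,0],[-1,0,0,0,0],[-1,0,0,-15,0],[-1,0,0,-40,0],[-1,0,0,-50,0],[-1,0,0,-50,0.16],[-1,0,0,0,0.16]]]}}

```text
time: 7.95
ee_pos: [0.4903, -0.1863, 0.1946]
tool_rot: [[0.95, -0.311, 0.011], [-0.311, -0.95, -0.003], [0.011, -0.0, -1.0]]
wrist_force: [0.6, -0.2, -0.8]
grip_width: 0.0854
```

{"op": "servo_tool", "data": {"increments": [[[-1,-22.6,-35.4,0,0],[-1,-22.6,-35.4,0,0],[-1,-22.6,-35.4,0,0],[-1,-22.6,-35.4,0,0],[-1,-22.6,-35.4,0,0],[-1,0,0,0,0],[-1,0,0,0,0]]]}}

```text
time: 8.82
ee_pos: [0.4347, 0.0173, 0.1901]
tool_rot: [[0.952, -0.306, 0.001], [-0.306, -0.952, -0.0], [0.001, -0.0, -1.0]]
wrist_force: [-0.1, 0.6, -0.2]
grip_width: 0.0854
```

```bash
python3 - <<'E'
from h import *
import pickle
s=arm.state(); m=arm.camera_model("wrist"); im=arm.snapshot("wrist"); cv2.imwrite("pics/w2.png",im)
pickle.dump((s,m),open("w2.pkl","wb"))
im2=arm.snapshot("top"); cv2.imwrite("pics/t2.png",im2)
print(s['ee_pos'])
E
```

```text
[0.43466649 0.01729325 0.19005619]
```

View pics/w2.png

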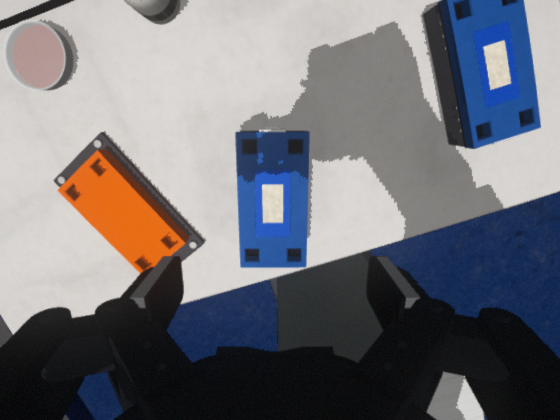

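```bash
python3 - <<'E'
from h import *
im=cv2.imread("pics/w2.png")
cv2.imwrite("pics/w2c.png",cv2.resize(im[115:280,225:325],None,fx=3.6,fy=3.6,interpolation=cv2.INTER_NEAREST))
cv2.imwrite("pics/w2d.png",cv2.resize(im[125:280,50:210],None,fx=3.8,fy=3.8,interpolation=cv2.INTER_NEAREST))
E
```

```text
(no output)
```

View pics/w2c.png

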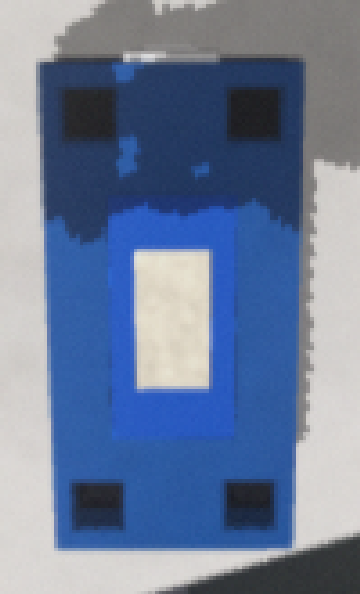

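View pics/w2d.png

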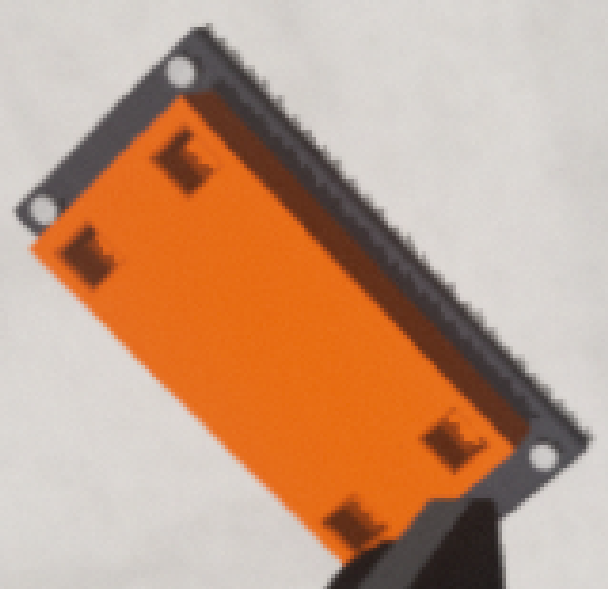

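```bash
cat >> h.py <<'E'
def show(n,r): print(n,np.round(r[0][:3]*1000,1),np.degrees(r[0][3]).round(2),'res',r[1].round(2))
E
python3 - <<'E'
from h import *
import pickle
s,m=pickle.load(open("w2.pkl","rb")); s1,m1=pickle.load(open("w1.pkl","rb")); tm=arm.camera_model("top")
q2=np.array([(38,62),(304,62),(56,549),(293,549),(90,113),(254,113),(98,506),(249,506)])/3.6-.5+[225,115]
q1=np.array([(80,58),(322,132),(40,473),(250,541),(118,118),(268,163),(83,448),(219,490)])/3.7-.5+[15,170]
x0=[.435,.018,.05,-.3]
show("T2",fit([(m,q2,L8)],x0=x0)); show("T2",fit([(m,q2,L8),(m1,q1,L8)],x0=x0))
d=np.array([(32,247),(183,95),(518,447),(88,257),(183,160),(355,525),(455,440)])/3.8-.5+[50,125]
Ld=np.r_[LC[[0,1,3]],LS]
td=np.array([(82,285),(166,258),(222,413),(137,443)])/3.3-.5+[160,140]; Lt=LC[[0,1,3,2]]
x0=[.46,.166,.022,.38]
show("D",fit([(m,d,Ld)],x0=x0)); show("D z22",fit([(m,d,Ld)],z=.022,x0=x0));show("Dtop",fit([(tm,td,Lt)],z=.022,x0=x0));show("Dboth",fit([(tm,td,Lt),(m,d,Ld)],x0=x0))
E
```

```text
T2 [434.4  18.   52.5] -17.63 res 0.62
T2 [434.3  18.   52.1] -17.71 res 0.83
D [459.4 165.9  22.3] 21.8 res 0.88
D z22 [459.3 166.   22. ] 21.8 res 0.9
Dtop [460.8 168.   22. ] 21.82 res 0.77
Dboth [459.4 166.6  21.2] 21.78 res 1.4
```

{"op": "servo_tool", "data": {"increments": [[[-1,-0.5,-0.6,35,0],[-1,0,0,45,0],[-1,0,0,45,0],[-1,0,0,23,0],[-1,0,0,8,0],[-1,0,0,0,0],[1,0,0,0,0],[1,0,0,0,0],[1,0,0,0,0],[1,0,0,0,0],[1,0,0,0,0]]]}}

```text
time: 10.3
ee_pos: [0.4349, 0.0184, 0.0346]
tool_rot: [[0.952, -0.306, 0.003], [-0.306, -0.952, 0.0], [0.003, -0.001, -1.0]]
wrist_force: [-0.7, 0.6, 6.8]
grip_width: 0.0593
```

{"op": "servo_tool", "data": {"increments": [[[1,0,0,-5,0],[1,0,0,-10,0],[1,0,0,-25,0],[1,0,0,-30,0],[1,0,0,-25,0],[1,0,0,-15,0],[1,0,0,0,0],[1,0,0,0,0],[1,0,0,0,0]]]}}

```text
time: 11.42
ee_pos: [0.4333, 0.0185, 0.1425]
tool_rot: [[0.952, -0.306, -0.002], [-0.306, -0.952, -0.0], [-0.002, 0.001, -1.0]]
wrist_force: [0.9, -0.4, -6.7]
grip_width: 0.0593
```

```bash
python3 - <<'E'
from h import *
im=arm.snapshot("wrist"); cv2.imwrite("pics/w3.png",im)
s=arm.state(); m=arm.camera_model("wrist")
import pickle; pickle.dump((s,m),open("w3.pkl","wb"))
print(s['ee_pos'],s['wrist_force'],s['ft_torque'])
E
```

```text
[0.43344867 0.01849722 0.14259786] [ 0.71206583 -0.16118305 -7.36882402] [ 0.0229358  -0.02917778 -0.01417962]
```

View pics/w3.png

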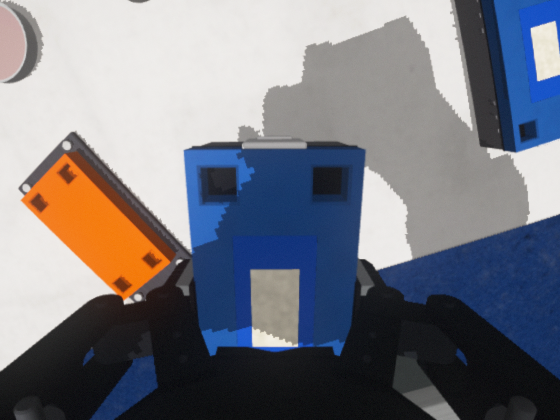

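```bash
python3 - <<'E'
from h import *
im=cv2.imread("pics/w3.png")
cv2.imwrite("pics/w3c.png",cv2.resize(im[135:275,175:375],None,fx=4,fy=4,interpolation=cv2.INTER_NEAREST))
E
```

```text
(no output)
```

View pics/w3c.png

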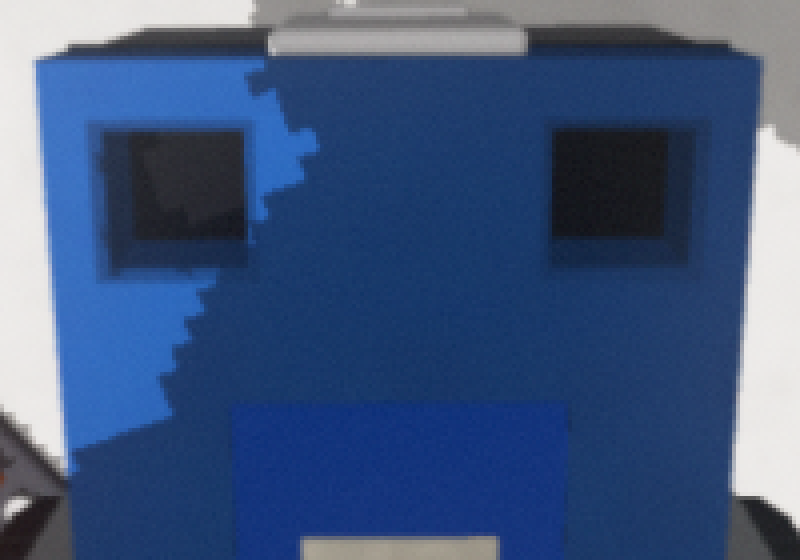

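```bash
python3 - <<'E'
from h import *
import pickle
s,m=pickle.load(open("w3.pkl","rb"))
q=np.array([(37,59),(762,60),(174,198),(622,198)])/4-.5+[175,135]
L=np.r_[LC[:2],LS[:2]]
for z in (None,.160):
    r=fit([(m,q,L)],z=z,x0=[.433,.018,.16,-.31]); show("held",r)
    R=s['tool_rot']; d=r[0][:3]-s['ee_pos']; print("in tool",(R.T@d*1000).round(2),"tool yaw",np.degrees(np.arctan2(R[1,0],R[0,0])))
# dock from this view (orange corners)
im=cv2.imread("pics/w3.png"); cv2.imwrite("pics/w3d.png",cv2.resize(im[125:305,10:190],None,fx=3.3,fy=3.3,interpolation=cv2.INTER_NEAREST))
E
```

```text
held [432.8  17.7 159.1] -17.9 res 0.49
in tool [ -0.38   0.95 -16.48] tool yaw -17.8267395820521
held [432.9  17.7 160. ] -17.9 res 0.91
in tool [ -0.26   0.95 -17.4 ] tool yaw -17.8267395820521
```

View pics/w3d.png

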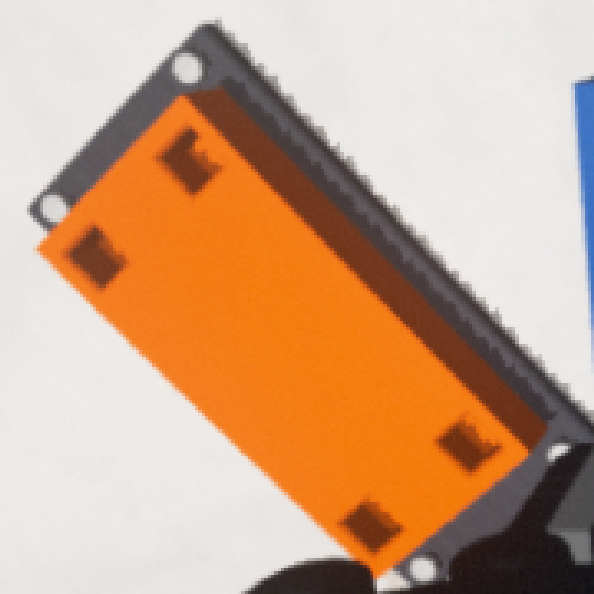

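{"op": "servo_tool", "data": {"increments": [[[1,0,0,0,-0.172],[1,0,0,0,-0.172],[1,0,0,0,-0.172],[1,0,0,0,-0.1755],[1,0,0,0,0],[1,0,0,0,0],[1,0,0,0,0]]]}}

```text
time: 12.35
ee_pos: [0.434, 0.0185, 0.1432]
tool_rot: [[0.929, 0.37, -0.0], [0.37, -0.929, -0.0], [-0.0, 0.0, -1.0]]
wrist_force: [0.4, 0.7, -6.8]
grip_width: 0.0591
```

```bash
python3 - <<'E'
from h import *
s=arm.state(); m=arm.camera_model("wrist")
im=arm.snapshot("wrist"); cv2.imwrite("pics/w4.png",im)
import pickle; pickle.dump((s,m),open("w4.pkl","wb"))
print(s['ee_pos'],s['wrist_force'],np.degrees(np.arctan2(s['tool_rot'][1,0],s['tool_rot'][0,0])))
E
```

```text
[0.43402814 0.01852787 0.14320939] [ 0.37668926  0.68647474 -6.77511529] 21.71466924434763
```

View pics/w4.png

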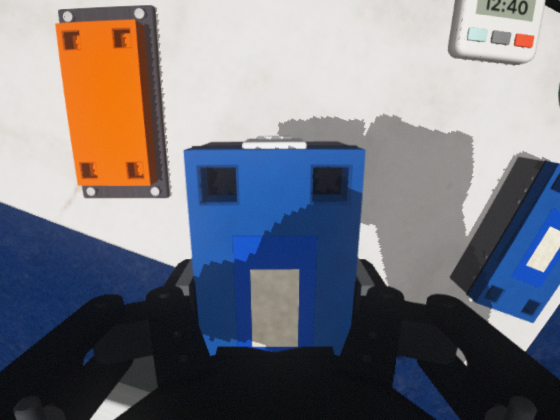

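Dock fully visible at about (57..157, 20..187), held tray front corners at (185,150) and (364,150).

```bash
python3 - <<'E'
from h import *
im=cv2.imread("pics/w4.png")
cv2.imwrite("pics/w4c.png",cv2.resize(im[135:215,175:375],None,fx=4,fy=4,interpolation=cv2.INTER_NEAREST))
cv2.imwrite("pics/w4d.png",cv2.resize(im[0:200,45:180],None,fx=3,fy=3,interpolation=cv2.INTER_NEAREST))
E
```

```text
(no output)
```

View pics/w4c.png

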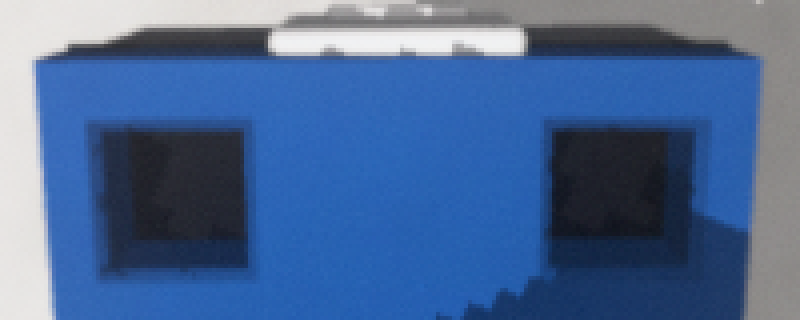

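View pics/w4d.png

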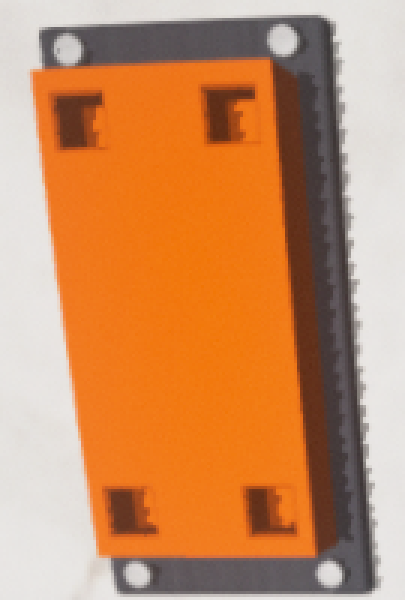

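```bash
python3 - <<'E'
from h import *
import pickle
s,m=pickle.load(open("w4.pkl","rb")); tm=arm.camera_model("top")
q=np.array([(37,59),(762,60),(174,198),(622,198)])/4-.5+[175,135]
L=np.r_[LC[:2],LS[:2]]; R=s['tool_rot']
rh=fit([(m,q,L)],z=.1606,x0=[.433,.018,.16,.38]); show("held",rh); print((R.T@(rh[0][:3]-s['ee_pos'])*1000).round(2))
d=np.array([(33,71),(272,61),(99,555),(317,558),(79,120.5),(230,115),(131,511),(271,511)])/3-.5+[45,0]
x0=[.46,.166,.022,.38]
for z in(None,.022):
  rd=fit([(m,d,L8)],z=z,x0=x0); show("dock",rd)
  dd=rd[0]-rh[0]; print("shift world",dd[:2]*1000,"tool",(R.T@np.r_[dd[:2],0]*1000).round(2),np.degrees(dd[3]))
s3,m3=pickle.load(open("w2.pkl","rb"))
d2=np.array([(32,247),(183,95),(518,447),(88,257),(183,160),(355,525),(455,440)])/3.8-.5+[50,125]
show("dock 2 views",fit([(m,d,L8),(m3,d2,L8[[0,1,3,4,5,6,7]])],x0=x0))
E
```

```text
held [433.4  17.3 160.6] 21.66 res 0.8
[ -1.09   0.93 -17.39]
dock [459.1 166.6  21.5] 21.51 res 0.66
shift world [ 25.75393582 149.29785521] tool [ 7.9160e+01 -1.2917e+02 -3.0000e-02] -0.1405021518270643
dock [459.2 166.3  22. ] 21.51 res 0.55
shift world [ 25.81179772 149.04062816] tool [ 7.9120e+01 -1.2891e+02 -3.0000e-02] -0.14825897847221428
dock 2 views [459.2 166.4  21.6] 21.6 res 0.97
```

{"op": "servo_tool", "data": {"increments": [[[1,15.6,-25.6,0,0],[1,21.6,-35.4,0,0],[1,21.6,-35.4,0,0],[1,15,-24.2,0,0],[1,5,-8,0,0],[1,0,0,25,0],[1,0,0,30,0],[1,0,0,15,0],[1,0,0,7,0],[1,0,0,0,0],[1,0,0,0,0],[1,0,0,0,0]]]}}

```text
time: 13.9
ee_pos: [0.46, 0.1674, 0.0671]
tool_rot: [[0.929, 0.371, 0.002], [0.371, -0.929, 0.001], [0.002, -0.0, -1.0]]
wrist_force: [0.0, 0.2, -7.3]
grip_width: 0.0594
```

```bash
python3 - <<'E'
from h import *
s=arm.state(); m=arm.camera_model("wrist")
im=arm.snapshot("wrist"); cv2.imwrite("pics/w5.png",im)
sc=arm.snapshot("scene"); cv2.imwrite("pics/s5.png",cv2.resize(sc[170:310,190:380],None,fx=4.2,fy=4.2,interpolation=2))
R=s['tool_rot']
print(s['ee_pos'],s['wrist_force'],np.degrees(np.arctan2(R[1,0],R[0,0])),(R.T@(np.array([.4592,.1664,.047])-s['ee_pos'])*1000).round(2))
E
```

```text
[0.46001587 0.16736819 0.06708655] [ 0.01141894  0.19078284 -7.30803898] 21.787200819582104 [-1.15  0.6  20.08]
```

View pics/s5.png

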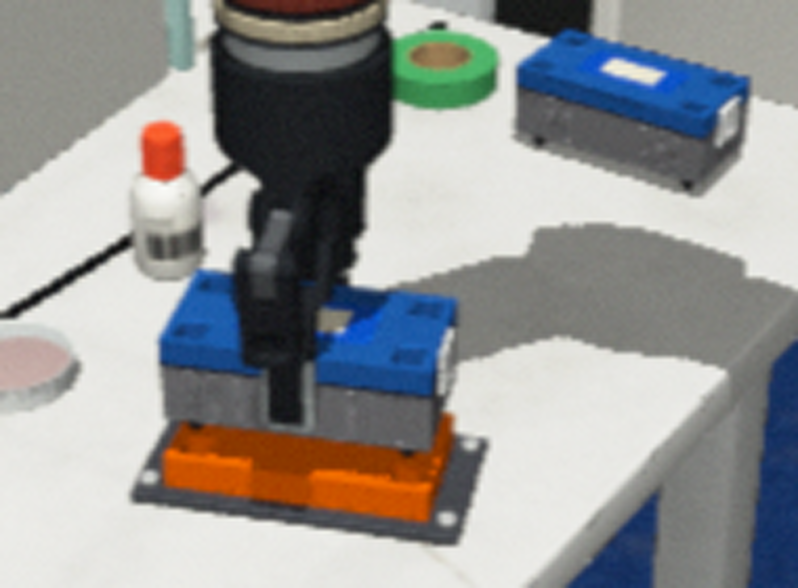

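View pics/w5.png

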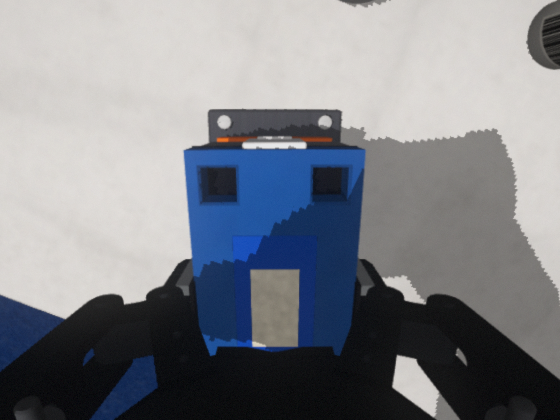

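```bash
python3 - <<'E'
from h import *
im=cv2.imread("pics/w5.png")
cv2.imwrite("pics/w5c.png",cv2.resize(im[100:160,180:370],None,fx=4.2,fy=4.2,interpolation=cv2.INTER_NEAREST))
m=arm.camera_model("wrist"); s=arm.state(); R=s['tool_rot']
for c in (227,274,320): 
  g=im[100:160,c].astype(int); print(c,[(100+i,g[i].tolist()) for i in range(5,55) if abs(g[i]-g[i-1]).sum()>40])
for nm,uv,z in(("plate front +75",(274.5,109.5),.006),("orange +60",(274.5,137.5),.022),("lid +60",(274.5,149.7),.0671+.0174)):
  P=back(m,uv,z)[0]; print(nm,(R.T@(P-s['ee_pos'])*1000).round(2))
E
```

```text
227 [(109, [107, 108, 110]), (110, [76, 71, 72]), (115, [106, 105, 106]), (116, [167, 166, 169]), (117, [196, 197, 199]), (127, [172, 171, 175]), (128, [120, 120, 122]), (129, [83, 77, 79]), (137, [37, 64, 134]), (138, [38, 94, 198]), (139, [38, 111, 227]), (141, [45, 93, 186]), (142, [52, 61, 88]), (143, [56, 54, 55]), (149, [112, 64, 34]), (150, [153, 87, 40])]
274 [(109, [127, 129, 130]), (110, [78, 75, 75]), (129, [67, 62, 61]), (136, [103, 100, 100]), (137, [133, 131, 132]), (139, [114, 112, 112]), (140, [100, 97, 98]), (141, [114, 112, 113]), (142, [176, 176, 177]), (143, [216, 215, 218]), (148, [171, 163, 161]), (149, [134, 92, 68]), (150, [152, 85, 39])]
320 [(109, [134, 136, 138]), (110, [79, 76, 75]), (117, [133, 133, 134]), (118, [177, 178, 180]), (119, [197, 198, 199]), (124, [186, 187, 188]), (125, [132, 132, 133]), (126, [111, 112, 112]), (127, [87, 85, 86]), (128, [68, 65, 64]), (137, [34, 49, 93]), (138, [34, 59, 124]), (141, [42, 58, 110]), (142, [53, 51, 58]), (149, [125, 69, 36]), (150, [158, 86, 42])]
plate front +75 [73.43  1.06 60.95]
orange +60 [58.95  1.07 44.93]
lid +60 [ 58.56   1.11 -17.57]
```

View pics/w5c.png

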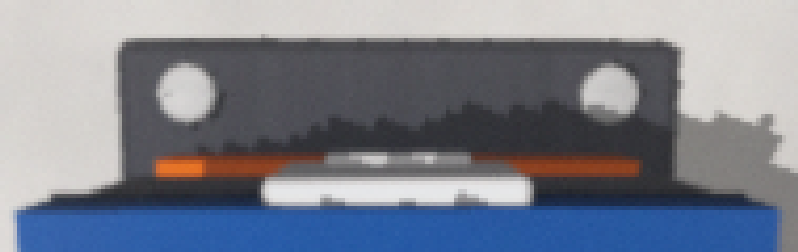

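{"op": "servo_tool", "data": {"increments": [[[1,0,0,4,0],[1,0,0,3,0],[1,0,0,3,0],[1,0,0,0,0]]]}}

```text
time: 14.5
ee_pos: [0.4593, 0.1671, 0.056]
tool_rot: [[0.929, 0.371, -0.001], [0.371, -0.929, -0.0], [-0.001, -0.0, -1.0]]
wrist_force: [1.0, 0.0, -7.8]
grip_width: 0.0594
```

{"op": "servo_tool", "data": {"increments": [[[1,0,0,2,0],[1,0,0,2,0],[1,0,0,2,0],[1,0,0,0,0]]]}}

```text
time: 15.0
ee_pos: [0.4594, 0.1671, 0.0502]
tool_rot: [[0.929, 0.371, -0.0], [0.371, -0.929, -0.0], [-0.0, -0.0, -1.0]]
wrist_force: [0.3, -0.1, -7.1]
grip_width: 0.0595
```

{"op": "servo_tool", "data": {"increments": [[[1,0,0,1.5,0],[1,0,0,1.5,0],[1,0,0,0.5,0],[1,0,0,0,0]]]}}

```text
time: 15.5
ee_pos: [0.4595, 0.1672, 0.0469]
tool_rot: [[0.929, 0.371, -0.0], [0.371, -0.929, 0.0], [0.0, -0.0, -1.0]]
wrist_force: [-0.8, -0.9, -6.0]
grip_width: 0.0591
```

{"op": "servo_tool", "data": {"increments": [[[1,0,0,0.5,0],[1,0,0,0.5,0],[1,0,0,0,0]]]}}

```text
time: 15.88
ee_pos: [0.4595, 0.1672, 0.0467]
tool_rot: [[0.929, 0.371, 0.0], [0.371, -0.929, 0.0], [0.0, 0.0, -1.0]]
wrist_force: [-2.9, -1.8, 6.6]
grip_width: 0.0589
```

{"op": "servo_tool", "data": {"increments": [[[-1,0,0,0,0],[-1,0,0,0,0],[-1,0,0,0,0],[-1,0,0,0,0],[-1,0,0,-10,0],[-1,0,0,-40,0],[-1,0,0,-50,0],[-1,0,0,-45,0],[-1,0,0,0,0],[-1,0,0,0,0],[-1,0,0,0,0]]]}}

```text
time: 17.25
ee_pos: [0.4586, 0.1668, 0.1897]
tool_rot: [[0.929, 0.371, -0.003], [0.371, -0.929, -0.001], [-0.003, -0.0, -1.0]]
wrist_force: [-0.3, -0.8, -0.4]
grip_width: 0.0857
```

```bash
python3 - <<'E'
from h import *
s=arm.state(); m=arm.camera_model("wrist")
im=arm.snapshot("wrist"); cv2.imwrite("pics/w6.png",im)
sc=arm.snapshot("scene"); cv2.imwrite("pics/s6.png",cv2.resize(sc[170:310,190:380],None,fx=4.2,fy=4.2,interpolation=2))
import pickle; pickle.dump((s,m),open("w6.pkl","wb"))
cv2.imwrite("pics/w6c.png",cv2.resize(im[95:275,205:345],None,fx=3.3,fy=3.3,interpolation=cv2.INTER_NEAREST))
print(s['ee_pos'],s['wrist_force'])
E
```

```text
[0.45860928 0.16680156 0.18972108] [-0.33761638 -0.75674832 -0.42612931]
```

View pics/s6.png

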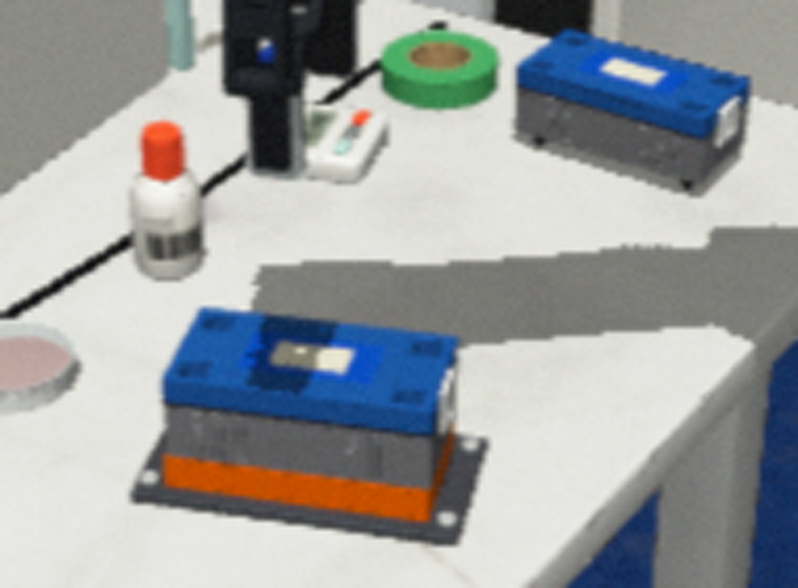

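View pics/w6c.png

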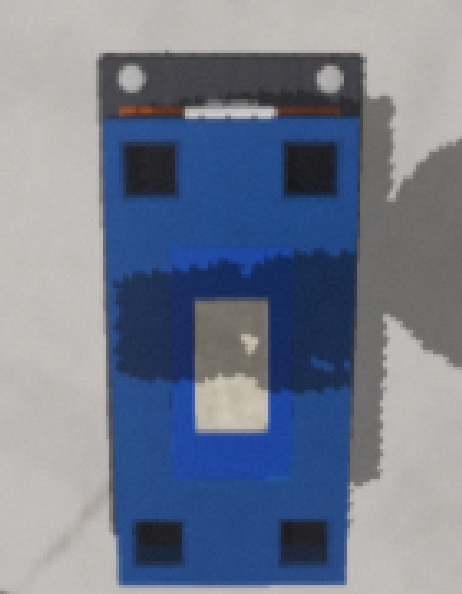

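```bash
python3 - <<'E'
from h import *
import pickle
s,m=pickle.load(open("w6.pkl","rb"))
q=np.array([(103,118),(360,118),(119,585),(346,585),(150,168),(311,168),(159,541),(304,541)])/3.3-.5+[205,95]
r=fit([(m,q,L8)],x0=[.46,.167,.064,.38]); show("seated",r); print(s['tool_rot'].T@(r[0][:3]-s['ee_pos'])*1000)
show("seated z64",fit([(m,q,L8)],z=.064,x0=[.46,.167,.064,.38]))
E
```

```text
seated [458.8 165.6  64. ] 21.93 res 0.49
[  0.12982469   1.16490072 125.73144642]
seated z64 [458.8 165.6  64. ] 21.93 res 0.48
```

{"op": "servo_tool", "data": {"increments": [[[-1,0,0,0,0.186],[-1,0,0,0,0.186],[-1,3.6,30,0,0],[-1,3.6,55,0,0],[-1,3.6,60,0,0],[-1,3.6,60,0,0],[-1,3.6,60,0,0],[-1,3.6,55,0,0],[-1,3.6,31,0,0],[-1,0,0,0,0],[-1,0,0,0,0]]]}}

```text
time: 18.73
ee_pos: [0.4874, -0.1821, 0.1901]
tool_rot: [[1.0, 0.01, -0.002], [0.01, -1.0, 0.002], [-0.002, -0.002, -1.0]]
wrist_force: [0.1, 0.5, -0.8]
grip_width: 0.0854
```

```bash
python3 - <<'E'
from h import *
s=arm.state(); m=arm.camera_model("wrist")
im=arm.snapshot("wrist"); cv2.imwrite("pics/w7.png",im)
import pickle; pickle.dump((s,m),open("w7.pkl","wb"))
cv2.imwrite("pics/w7c.png",cv2.resize(im[110:290,215:340],None,fx=3.3,fy=3.3,interpolation=cv2.INTER_NEAREST))
print(s['ee_pos'],s['wrist_force'],np.degrees(np.arctan2(s['tool_rot'][1,0],s['tool_rot'][0,0])))
E
```

```text
[ 0.48738089 -0.18209283  0.19009954] [ 0.07215565  0.50746873 -0.8242658 ] 0.5573045219230566
```

View pics/w7c.png

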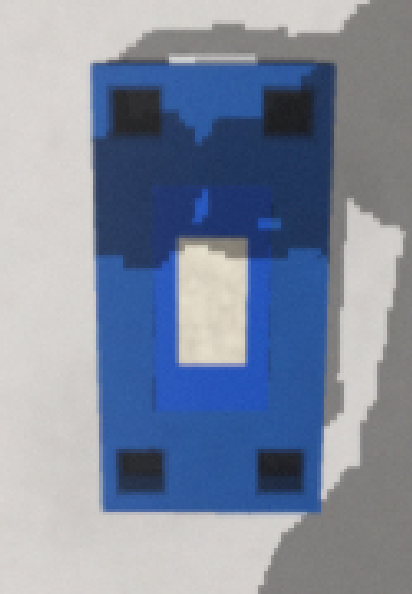

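```bash
python3 - <<'E'
from h import *
import pickle
s,m=pickle.load(open("w7.pkl","rb"))
q=np.array([(91,64),(336,64),(104,512),(320,512),(136,111),(288,111),(141,471),(280,471)])/3.3-.5+[215,110]
r=fit([(m,q,L8)],x0=[.489,-.184,.052,0]); show("T1",r); print(s['tool_rot'].T@(r[0][:3]-s['ee_pos'])*1000)
E
```

```text
T1 [ 488.4 -186.6   52.1] 0.59 res 0.5
[  1.22151189   4.77029491 137.99484625]
```

{"op": "servo_tool", "data": {"increments": [[[-1,1.2,3.4,35,0],[-1,0,0,45,0],[-1,0,0,45,0],[-1,0,0,23,0],[-1,0,0,8,0],[-1,0,0,0,0],[1,0,0,0,0],[1,0,0,0,0],[1,0,0,0,0],[1,0,0,0,0],[1,0,0,0,0]]]}}

```text
time: 20.15
ee_pos: [0.4899, -0.187, 0.0362]
tool_rot: [[1.0, 0.009, 0.003], [0.009, -1.0, -0.0], [0.003, 0.0, -1.0]]
wrist_force: [0.4, 1.1, 5.4]
grip_width: 0.059
```

{"op": "servo_tool", "data": {"increments": [[[1,0,0,-5,0],[1,0,0,-10,0],[1,0,0,-25,0],[1,0,0,-40,0],[1,0,0,-40,0],[1,0,0,-20,0],[1,0,0,0,-0.186],[1,0,0,0,-0.186],[1,0,0,0,0],[1,0,0,0,0]]]}}

```text
time: 21.4
ee_pos: [0.4886, -0.187, 0.1748]
tool_rot: [[0.93, 0.368, -0.0], [0.368, -0.93, 0.0], [-0.0, -0.0, -1.0]]
wrist_force: [0.6, 0.5, -2.0]
grip_width: 0.0593
```

{"op": "servo_tool", "data": {"increments": [[[1,5,-25,0,-0.003],[1,5,-45,0,0],[1,5,-50,0,0],[1,5,-50,0,0],[1,5,-41,0,0],[1,0,0,0,0],[1,0,0,0,0],[1,0,0,0,0]]]}}

```text
time: 22.4
ee_pos: [0.4336, 0.0166, 0.1748]
tool_rot: [[0.929, 0.371, 0.0], [0.371, -0.929, -0.001], [0.0, 0.001, -1.0]]
wrist_force: [0.4, 0.0, -2.5]
grip_width: 0.0595
```

```bash
python3 - <<'E'
from h import *
s=arm.state(); m=arm.camera_model("wrist")
im=arm.snapshot("wrist"); cv2.imwrite("pics/w8.png",im)
import pickle; pickle.dump((s,m),open("w8.pkl","wb"))
cv2.imwrite("pics/w8c.png",cv2.resize(im[135:215,175:375],None,fx=4,fy=4,interpolation=cv2.INTER_NEAREST))
cv2.imwrite("pics/w8d.png",cv2.resize(im[0:200,30:190],None,fx=3,fy=3,interpolation=cv2.INTER_NEAREST))
print(s['ee_pos'],s['wrist_force'],np.degrees(np.arctan2(s['tool_rot'][1,0],s['tool_rot'][0,0])))
E
```

```text
[0.43360484 0.01662839 0.17484008] [ 0.35911692  0.0200556  -2.46679984] 21.770736061181246
```

View pics/w8c.png

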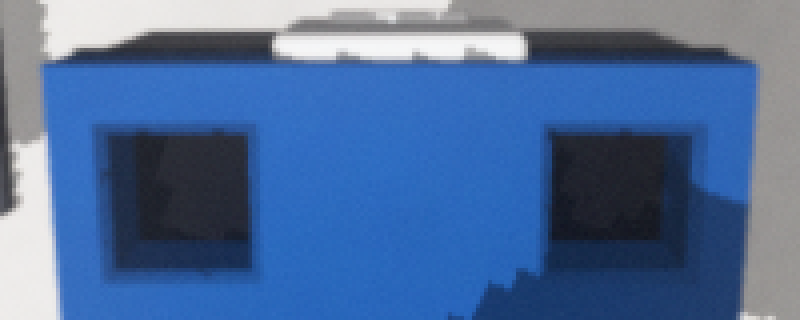

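View pics/w8d.png

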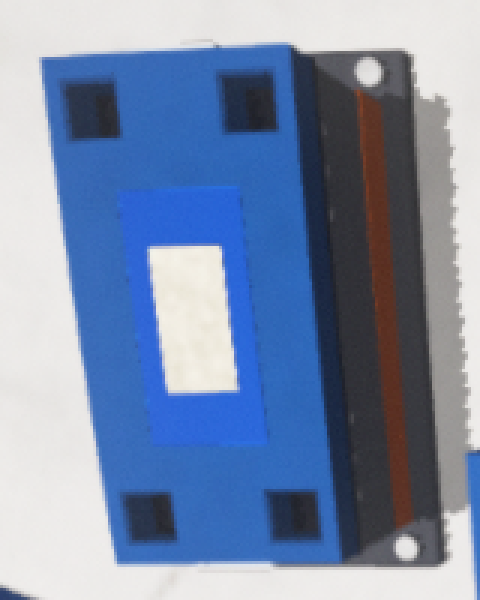

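```bash
python3 - <<'E'
from h import *
import pickle
s,m=pickle.load(open("w8.pkl","rb")); R=s['tool_rot']
L=np.r_[LC[:2],LS[:2]]
q=np.array([(42,65),(758,65),(178,201),(620,201)])/4-.5+[175,135]
d=np.array([(41,58),(292,45),(117,564),(344,562),(92,109),(249,101),(149,517),(293,515)])/3-.5+[30,0]
for zh in (None,.1748+.0165):
  rh=fit([(m,q,L)],z=zh,x0=[.433,.018,.19,.38]); show("held",rh); print((R.T@(rh[0][:3]-s['ee_pos'])*1000).round(2))
for z in(None,.064):
  rd=fit([(m,d,L8)],z=z,x0=[.46,.166,.064,.38]); show("seated",rd)
  dd=rd[0]-rh[0]; print("shift tool",(R.T@np.r_[dd[:2],0]*1000).round(2),np.degrees(dd[3]))
print("abs", (R.T@(np.array([.4595,.1672,.09])-s['ee_pos'])*1000).round(2))
E
```

```text
held [432.4  15.  190.2] 21.77 res 0.51
[ -1.74   1.05 -15.32]
held [432.5  15.1 191.3] 21.77 res 0.97
[ -1.58   1.05 -16.46]
seated [458.7 165.8  63.7] 21.9 res 0.64
shift tool [ 8.0170e+01 -1.3023e+02 -1.0000e-01] 0.12614342028572026
seated [458.7 165.6  64. ] 21.89 res 0.59
shift tool [ 8.0140e+01 -1.3006e+02 -1.0000e-01] 0.12092866961643337
abs [  79.89 -130.29   84.74]
```

{"op": "servo_tool", "data": {"increments": [[[1,15.7,-25.5,0,0],[1,22,-35.7,0,0],[1,22,-35.7,0,0],[1,15.5,-25.3,0,0],[1,5,-8,0,0],[1,0,0,20,0],[1,0,0,25,0],[1,0,0,13,0],[1,0,0,6,0],[1,0,0,0,0],[1,0,0,0,0],[1,0,0,0,0]]]}}

```text
time: 23.95
ee_pos: [0.4593, 0.169, 0.1115]
tool_rot: [[0.927, 0.374, 0.001], [0.374, -0.927, 0.001], [0.001, -0.0, -1.0]]
wrist_force: [0.5, -0.8, -2.2]
grip_width: 0.0592
```

```bash
python3 - <<'E'
from h import *
m=arm.camera_model("wrist");s=arm.state(); im=arm.snapshot("wrist"); cv2.imwrite("pics/w9.png",im)
sc=arm.snapshot("scene"); cv2.imwrite("pics/s9.png",cv2.resize(sc[170:310,190:380],None,fx=4.2,fy=4.2,interpolation=2))
R=s['tool_rot']
cv2.imwrite("pics/w9c.png",cv2.resize(im[95:165,180:370],None,fx=4.2,fy=4.2,interpolation=cv2.INTER_NEAREST))
print(s['ee_pos'],s['wrist_force'],(R.T@(np.array([.4595,.1672,.09])-s['ee_pos'])*1000).round(2))
for c in (215,227,274,320): 
  g=im[:,c].astype(int); print(c,[(i,g[i].tolist()) for i in range(105,155) if abs(g[i]-g[i-1]).sum()>40])
E
```

```text
[0.45930441 0.16898758 0.11145581] [ 0.48892467 -0.75995867 -2.16587565] [-0.52  1.73 21.46]
215 [(142, [167, 170, 173]), (143, [79, 78, 78]), (144, [59, 56, 56]), (151, [142, 82, 45])]
227 [(111, [96, 96, 96]), (112, [76, 73, 72]), (137, [74, 67, 66]), (139, [122, 71, 43]), (140, [162, 92, 49]), (142, [129, 77, 52]), (143, [70, 58, 56]), (150, [100, 61, 39]), (151, [145, 85, 44])]
274 [(111, [127, 128, 128]), (112, [81, 78, 78]), (131, [94, 93, 92]), (132, [129, 127, 128]), (135, [135, 132, 135]), (138, [183, 180, 184]), (139, [197, 197, 198]), (140, [157, 155, 154]), (141, [103, 101, 102]), (143, [149, 148, 150]), (144, [200, 200, 201]), (145, [224, 224, 224]), (149, [201, 198, 197]), (150, [152, 126, 118]), (151, [144, 84, 48])]
320 [(111, [162, 163, 168]), (112, [86, 84, 84]), (116, [102, 100, 101]), (117, [170, 171, 174]), (118, [191, 191, 193]), (122, [172, 172, 173]), (123, [126, 125, 127]), (126, [92, 91, 92]), (127, [62, 60, 60]), (134, [34, 53, 109]), (136, [51, 55, 70]), (137, [47, 44, 44]), (150, [95, 54, 29]), (151, [140, 77, 39])]
```

View pics/w9c.png

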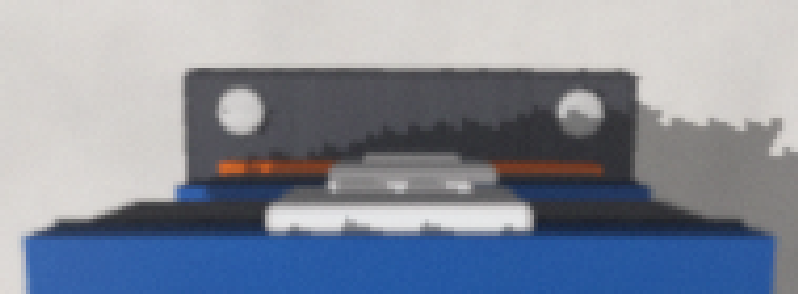

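View pics/s9.png

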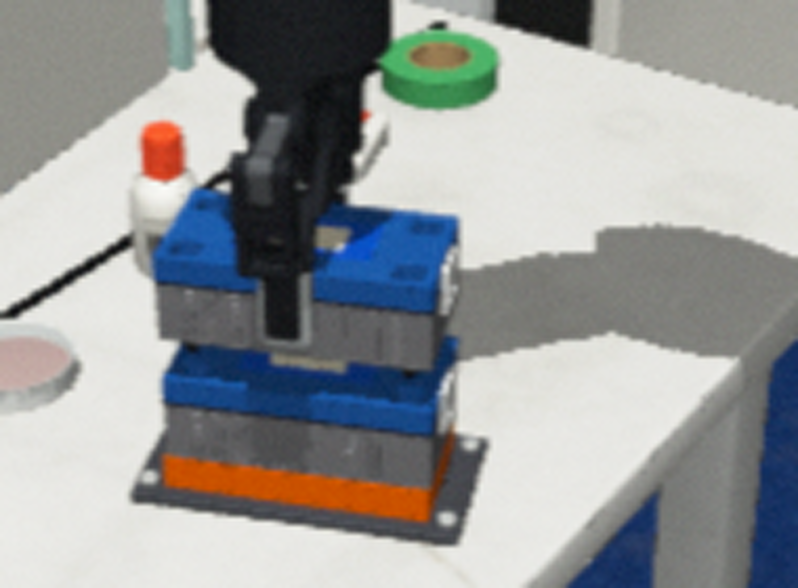

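```bash
python3 - <<'E'
from h import *
m=arm.camera_model("wrist"); s=arm.state(); R=s['tool_rot']
f=lambda c,r:((c/4.2)-.5+180,r)
for nm,uv,z in(("plate +75",f(410.5,111),.006),("plateL",f(184,130),.006),("plateR",f(637,130),.006),("lower lidL",f(177,139.),.064),("lower lidR",f(651,139.),.064),("upL",f(25,150.3),.1115+.0165),("upR",f(777,150.3),.1115+.0165)):
  P=back(m,uv,z)[0]; print(nm,(R.T@(P-s['ee_pos'])*1000).round(2))
E
```

```text
plate +75 [ 73.65   2.95 105.34]
plateL [ 60.78 -35.09 105.33]
plateR [ 60.83  41.06 105.32]
lower lidL [ 58.06 -26.86  47.32]
lower lidR [58.1  32.81 47.32]
upL [ 58.34 -28.39 -16.67]
upR [ 58.36  30.94 -16.68]
```

{"op": "servo_tool", "data": {"increments": [[[1,0,1.7,0,0],[1,0,0,3,0],[1,0,0,3,0],[1,0,0,0,0],[1,0,0,0,0]]]}}

```text
time: 24.68
ee_pos: [0.4595, 0.1673, 0.1048]
tool_rot: [[0.927, 0.374, -0.0], [0.374, -0.927, 0.0], [-0.0, -0.0, -1.0]]
wrist_force: [-0.8, 0.4, -2.0]
grip_width: 0.0596
```

```bash
python3 - <<'E'
from h import *
m=arm.camera_model("wrist");s=arm.state(); im=arm.snapshot("wrist")
R=s['tool_rot']
cv2.imwrite("pics/w10c.png",cv2.resize(im[95:165,180:370],None,fx=4.2,fy=4.2,interpolation=cv2.INTER_NEAREST))
print(s['ee_pos'],s['wrist_force'],(R.T@(np.array([.4595,.1672,.09])-s['ee_pos'])*1000).round(2))
E
```

```text
[0.45951574 0.16726567 0.10476046] [-0.77735809  0.43306402 -1.984796  ] [-0.04  0.06 14.76]
```

View pics/w10c.png

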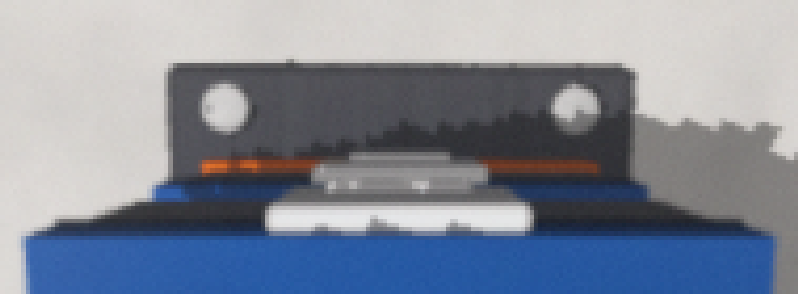

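{"op": "servo_tool", "data": {"increments": [[[1,0.3,0,2,0],[1,0,0,2,0],[1,0,0,2,0],[1,0,0,2,0],[1,0,0,0,0]]]}}

```text
time: 25.35
ee_pos: [0.4597, 0.1673, 0.0966]
tool_rot: [[0.927, 0.374, -0.0], [0.374, -0.927, -0.0], [-0.0, -0.0, -1.0]]
wrist_force: [-0.3, -0.3, -1.5]
grip_width: 0.0594
```

{"op": "servo_tool", "data": {"increments": [[[1,0,0,1.5,0],[1,0,0,1.5,0],[1,0,0,1,0],[1,0,0,0,0]]]}}

```text
time: 25.85
ee_pos: [0.4598, 0.1673, 0.0928]
tool_rot: [[0.927, 0.374, -0.0], [0.374, -0.927, 0.0], [-0.0, -0.0, -1.0]]
wrist_force: [-0.9, 0.8, -1.3]
grip_width: 0.0595
```

{"op": "servo_tool", "data": {"increments": [[[1,0,0,1,0],[1,0,0,1,0],[1,0,0,0,0]]]}}

```text
time: 26.22
ee_pos: [0.4598, 0.1674, 0.0908]
tool_rot: [[0.927, 0.374, -0.0], [0.374, -0.927, 0.0], [-0.0, -0.0, -1.0]]
wrist_force: [-0.2, 0.3, -2.1]
grip_width: 0.0593
```

{"op": "servo_tool", "data": {"increments": [[[1,0,0,0.5,0],[1,0,0,0,0],[1,0,0,0,0]]]}}

```text
time: 26.6
ee_pos: [0.4599, 0.1674, 0.0904]
tool_rot: [[0.927, 0.374, 0.0], [0.374, -0.927, 0.0], [0.0, -0.0, -1.0]]
wrist_force: [0.7, 0.1, -0.4]
grip_width: 0.0595
```

{"op": "servo_tool", "data": {"increments": [[[1,0,0,0.5,0],[1,0,0,0,0],[1,0,0,0,0]]]}}

```text
time: 26.98
ee_pos: [0.4598, 0.1674, 0.0903]
tool_rot: [[0.927, 0.374, 0.0], [0.374, -0.927, 0.0], [0.0, 0.0, -1.0]]
wrist_force: [-1.7, -0.5, 5.9]
grip_width: 0.0591
```

Contact at the expected height (0.090). Release and retreat.

{"op": "servo_tool", "data": {"increments": [[[-1,0,0,0,0],[-1,0,0,0,0],[-1,0,0,0,0],[-1,0,0,0,0],[-1,0,0,-10,0],[-1,0,0,-40,0],[-1,0,0,-50,0],[-1,0,0,-45,0],[-1,0,0,0,0],[-1,0,0,0,0],[-1,0,0,0,0]]]}}

```text
time: 28.35
ee_pos: [0.4589, 0.167, 0.2337]
tool_rot: [[0.927, 0.374, -0.003], [0.374, -0.927, -0.001], [-0.003, -0.0, -1.0]]
wrist_force: [-0.3, -0.4, 0.0]
grip_width: 0.0854
```

```bash
python3 - <<'E'
from h import *
s=arm.state(); m=arm.camera_model("wrist")
im=arm.snapshot("wrist"); cv2.imwrite("pics/w11.png",im)
sc=arm.snapshot("scene"); cv2.imwrite("pics/s11.png",cv2.resize(sc[170:310,170:360],None,fx=4.2,fy=4.2,interpolation=2))
import pickle; pickle.dump((s,m),open("w11.pkl","wb"))
cv2.imwrite("pics/w11c.png",cv2.resize(im[95:275,205:345],None,fx=3.3,fy=3.3,interpolation=cv2.INTER_NEAREST))
print(s['ee_pos'],s['wrist_force'])
E
```

```text
[0.45894363 0.16696904 0.23369592] [-0.27350185 -0.44127798  0.02548911]
```

View pics/s11.png

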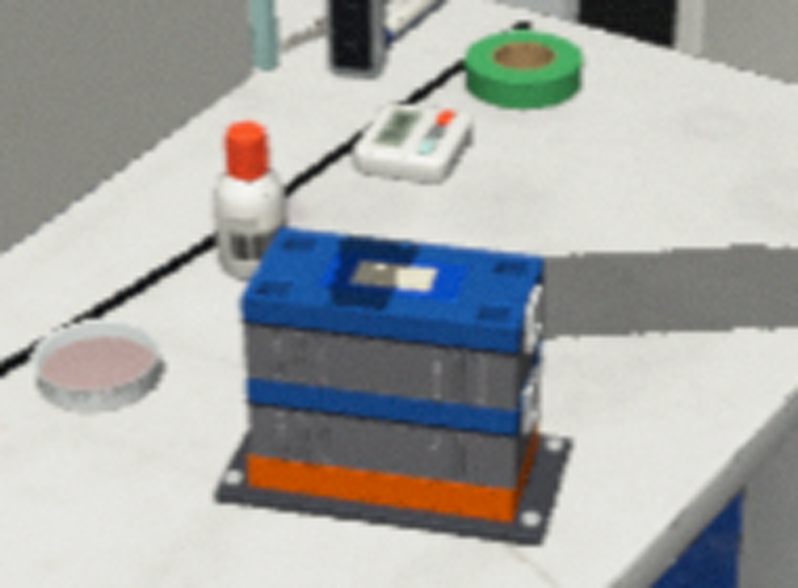

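View pics/w11c.png

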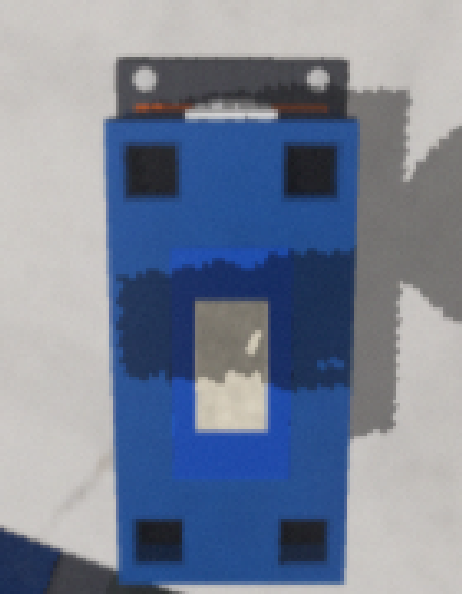

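```bash
python3 - <<'E'
from h import *
import pickle
s,m=pickle.load(open("w11.pkl","rb"))
q=np.array([(104,120),(359,120),(119,583),(344,583),(152,171),(311,171),(159,541),(303,541)])/3.3-.5+[205,95]
show("top tray",fit([(m,q,L8)],x0=[.46,.167,.1,.38]))
print(arm.finish_job())
E
```

```text
top tray [458.5 165.6 105.9] 21.97 res 0.2
the job is handed in; nothing more can be done
None
```

Both trays are stacked on the orange dock, heavier at the bottom and lighter on top, and the job was handed in at about 28.5 s of the 72 s allowed.

- **Which is which:** I lifted the right-hand tray first and read about 1.2–2.6 N, so it is the light one, and set it back down gently. The middle tray read about 7 N, so it is the heavy one. I put it on the dock and then placed the light tray on top of it.
- **Seating:** Both went down in small steps until they made contact at the expected heights, with the arm at z = 0.0467 m and 0.0903 m. No wrist reading passed about 8 N.
- **Heights after release:** From the wrist camera, the lower lid is at 64.0 mm (expected 64) and the upper lid at 105.9 mm (expected 106). The last scene picture shows no gaps at either joint.
- **Bystanders:** The timer, petri dish, bottle and tape roll look unmoved in that picture. I checked them by eye and did not re-measure them.

**Disagreements:**
- The wrist camera reads about 1 mm to the side of the gripper's own centring. I aligned by comparing things within the same picture.
- The first hover over the lower tray was 1.7 mm off to the side, and I corrected it before lowering.

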